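Isolate the grinder, fill the bail-arm crate and stack the caddy on its bails

ROBOT

A 6-joint arm with a two-finger parallel gripper is mounted at the origin on the work surface. World frame = base frame: x ahead of the robot, y to its left, z up, the work surface at z = 0. Lengths are in mm, angles in rad, forces in N, time in s.
With the tool pointing down it reaches from about 400 to 825 mm from the base axis. Payload 7 kg.
Tool frame: the origin (TCP) lies at the very end of the fingers, on their centre line; the grasp point (between the pads) lies 19 mm behind it; z points along the fingers, y is the direction in which the jaws open and shut (so a half turn about z gives the same grasp; the last joint's range is limited). The gripper opens to 88 mm and grips with 3 to 60 N. Pads are 19 mm wide; open, the fingers measure 130 mm over their backs; the gripper's body (78 mm by 193 mm) begins 47 mm behind the grasp point.
Start: joints at [-0.897, 0.359, 0.012, 0, -1.224, -0.288], TCP at [253.975, -625.373, 226.561] pointing down, gripper open.
Joint ranges: [-3.07, 3.07], [-1.43, 2.12], [-1.02, 1.25], [-3.03, 1.67], [-3.05, -0], [-3.03, 3.03]. Speed limits (rad/s): [2.39, 2.39, 3.01, 3.14, 3.14, 3.14].

INTERFACE

Orientations are given as a unit quaternion [x, y, z, w].
In Python, from plant import bot gives the robot as it stands. Calls block until the motion is done:
- bot.move_ptp(position, orientation): joint-space move of the TCP to a pose.
- bot.line_to(position, velocity=150, ori=None): straight line of the TCP; ori=None keeps the orientation; velocity is the mean speed in mm/s.
- bot.move_joints(angles): joint-space move.
- bot.move_gripper(opening, force=None): finger opening in mm; force is the grip in N (None keeps the last); returns when the fingers have stopped.
- bot.pause(seconds).
- bot.solve_ik(position, orientation): joint angles nearest the present ones, or None.
- bot.read_state(): the state.
- bot.camera(name): name is "side" or "top"; returns the picture (420x560x3 uint8, red, green, blue); there is no depth.
- bot.get_calibration(name): a dict with "fx", "fy", "cx", "cy" (pixels), "view" (4x4, takes a point from world to camera coordinates). Camera axes: x right, y up, looking along -z (the intrinsics and any distortion apply to the point x, -y, -z); pixel columns grow to the right and rows downward; lengths in mm; the calibration is good to about 2 mm. A picture is of the moment at which its call begins. get_calibration takes no time and is no camera call.
A pose or a line that the arm cannot do raises bot.Unreachable and nothing moves.
- bot.close_job(): hands the job in, once; it reports no verdict.
The state is a dict: "t": time; "joint_pos": joint angles; "qvel": joint speeds; "tau": joint torques, N m; "tcp_pos": TCP position; "eef_rot": TCP orientation; "contact_force": force on the tool from outside, world axes, zero at the start; "moment": the same for the moment, N m; "width": finger opening in mm.
Only numpy, scipy, OpenCV 4.12 (cv2) and the standard library are available. Lean on these libraries where they do the work, as an engineer would, in place of code of your own. Each camera call takes 0.05 s, during which the arm holds its last target.

TASK

Close down the sharpening bench: first throw the grinder's isolator handle fully over to off (the red end). Then put every whetstone on the bench into the blue crate, and only after that swing both of the crate's wire bail arms fully in so that their bars lie across its mouth. Finally stack the orange caddy upright on the two bars, centred over the crate and lined up with its long side, and leave the knives and the screwdriver where they are.

Things in the scene. Friction and masses are not known exactly. Their poses are not given: they have to be found in the camera images.
- crate: Blue open-topped plastic crate, fixed to the bench; outside 150 mm along its x, 220 mm along its y, 80 mm high, walls and floor 5 mm. Origin: centre of its underside, on the bench; z up. Its two wire bail arms are at its +y (left) and -y (right) ends.
- bail_left (a joint): Swing of the crate's left bail arm (wire hoop) about an axis along the crate's x through (0, 95, 70) mm of the crate frame. 0 = fully out: arms point outward (+y), 30 degrees above level. Grows as it swings up and inward (upright at 1.05) to 2.32 rad = fully in, a firm stop: bar on the rim across the mouth, centre at (0, +47, 84.5) mm. No spring; about 1.2 N at the bar moves it; it stays where left.
- bail_right (a joint): Swing of the crate's right bail arm (wire hoop) about an axis along the crate's x through (0, -95, 70) mm of the crate frame. 0 = fully out: arms point outward (-y), 30 degrees above level. Grows as it swings up and inward (upright at 1.05) to 2.32 rad = fully in, a firm stop: bar on the rim across the mouth, centre at (0, -47, 84.5) mm. No spring; about 1.2 N at the bar moves it; it stays where left.
- bail_left_bar (a point): Middle of the left bail's straight bar: yellow wire, 9 mm thick, 168 mm long, along the crate's x, joined at its ends to the pivots by arms 50 mm long (pivot to bar centre) outside the crate's long walls. Can be pinched here from above.
- bail_right_bar (a point): Middle of the right bail's straight bar, likewise.
- isolator: The grinder's isolator: grey box fixed to the bench, 130 mm along its x, 100 mm along its y, 50 mm high, with a black hub to 68 mm; green plate on its +x (on) end, red plate on its -x (off) end. Origin: centre of its underside; z up.
- switch (a joint): Isolator handle, turning about an axis along the isolator's y through (0, 0, 65) mm of its frame. 0 rad = on: leans 0.7 rad from upright towards +x, the green end. Grows as it is thrown over the top towards -x to 1.4 rad = off, a firm stop, leaning 0.7 rad to the red end. No spring: it stays where left; about 2 N at the bar moves it.
- switch_bar (a point): Middle of the handle's black round cross bar, 14 mm thick, 100 mm long, along the isolator's y, on a fork of two arms 70 mm long (pivot to bar centre) and 80 mm apart; open between them, so it can be pinched here from above.
- caddy_grip (a point): Loose orange caddy, 120 mm (its x) by 180 mm (y), box 45 mm high, flat underside, about 0.45 kg, smaller than the crate's mouth. Point: middle of its black handle, 96 mm above the underside, over the centre; z up. The handle is a bar along y, 18 mm thick (x), from 82 to 110 mm above the underside; open between bar and box except at its two ends.
- stone1_center (a point): Centre of a loose two-layer whetstone (grey and white), a block 90 mm along its x, 26 mm along its y, 30 mm high (z), about 0.16 kg. May be absent (None from the start).
- stone2_center (a point): Centre of a loose two-layer whetstone (brown-red and white), a block 90 mm along its x, 26 mm along its y, 30 mm high (z), about 0.16 kg. May be absent (None from the start).
- stone3_center (a point): Centre of a loose two-layer whetstone (grey and brown-red), a block 90 mm along its x, 26 mm along its y, 30 mm high (z), about 0.16 kg. May be absent (None from the start).
- stone4_center (a point): Centre of a loose two-layer whetstone (white and green), a block 90 mm along its x, 26 mm along its y, 30 mm high (z), about 0.16 kg. May be absent (None from the start).
- knife_a: Knife with dark wooden handle lying on the bench, 230 mm long; not part of the job, leave it alone.
- knife_b: Knife with green handle lying on the bench, 230 mm long; not part of the job, leave it alone.
- screwdriver: Screwdriver lying on the bench; not part of the job, leave it alone.
- caddy: The same caddy; origin: centre of its underside.
There are look-alikes about, which are no part of the job. There is more than one size of the caddy; the job needs the larger.

How it is judged:
By the outcome, as a careful person would: the job done as asked, in the order asked, and still so for the second after the job is handed in, with the robot touching nothing.
Of stone1, stone2, stone3, stone4 only 2 to 4 are there at a start; the rules pass over those that are not, and their reading is None.
At some moment in a run one of stone1, stone2, stone3, stone4 may be knocked a few centimetres aside while the robot is not near it.
Once in a run the grip may slacken for a moment while it holds something.
It also fails if it takes over 210 s, if anything falls off the work surface, if the arm or the gripper's body presses on something with over 40 N, if the wrist force passes 120 N, or if a joint passes its speed limit or range.

## Working session

There is one attempt and no reset: what is moved stays moved. The work goes in short steps, each a Python script; the robot and the scene stay as the last script left them, time stands still between calls to the robot, and variables do not carry over. Pictures are saved under pics/ and viewed, and the job is handed in when it is done.

```bash
ls; mkdir -p pics; python3 - <<'E'
from plant import bot
import cv2,numpy as np
for n in("top","side"):
    im=bot.camera(n); cv2.imwrite(f"pics/{n}0.png",im[:,:,::-1])
    c=bot.get_calibration(n); print(n,c)
s=bot.read_state(); print(s)
E
```

```text
pics
top {'fx': 387.7026696204804, 'fy': 387.7026696204804, 'cx': 279.8560736067142, 'cy': 214.07887162624732, 'view': array([[-1.38149301e-03, -9.99452595e-01,  3.30545364e-02,
        -4.51844291e+00],
       [ 9.92270848e-01,  2.73145497e-03,  1.24060884e-01,
        -5.59098664e+02],
       [-1.24083259e-01,  3.29704421e-02,  9.91723900e-01,
        -1.02914898e+03],
       [ 0.00000000e+00,  0.00000000e+00,  0.00000000e+00,
         1.00000000e+00]])}
side {'fx': 386.39918446190626, 'fy': 386.39918446190626, 'cx': 276.6191032001185, 'cy': 204.59461955117462, 'view': array([[-9.38915285e-01, -3.44142879e-01, -1.94056615e-03,
         5.31871988e+02],
       [ 2.58414652e-01, -7.08727009e-01,  6.56450984e-01,
        -1.77891291e+02],
       [-2.27288263e-01,  6.15850392e-01,  7.54366184e-01,
        -1.08571990e+03],
       [ 0.00000000e+00,  0.00000000e+00,  0.00000000e+00,
         1.00000000e+00]])}
{'t': 0.1, 'joint_pos': array([-8.96900030e-01,  3.59340276e-01,  1.11636568e-02, -2.86038611e-04,
       -1.22409831e+00, -2.88070546e-01]), 'qvel': array([ 6.96798313e-07,  1.18144833e-04,  2.62137742e-03,  2.14605215e-03,
       -3.11821549e-05,  2.68911527e-04]), 'tau': array([-3.74968498e-03, -5.84162593e+01,  2.93749684e+01,  7.01567933e+00,
        1.00939261e-02, -7.99362624e-05]), 'tcp_pos': array([ 253.80956357, -625.00332073,  225.70998772]), 'eef_rot': array([-1.91670698e-01,  9.81459005e-01,  7.17633302e-04, -2.22821518e-04]), 'contact_force': array([ 0.24624993, -0.25049674, -0.04575846]), 'moment': array([0.00713995, 0.03409421, 0.00440699]), 'width': 87.83381608922504}
```

View pics/top0.png

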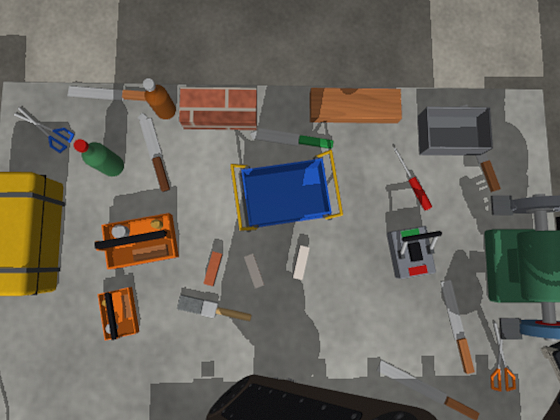

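View pics/side0.png

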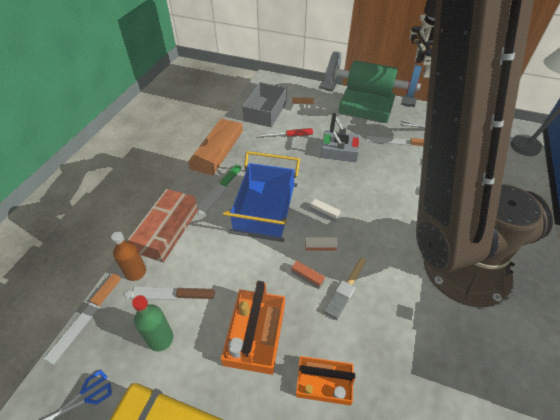

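```bash
python3 - <<'E'
import cv2,numpy as np
t=cv2.imread("pics/top0.png"); s=cv2.imread("pics/side0.png")
def c(im,x,y,w,h,f): return cv2.resize(im[y:y+h,x:x+w],(w*f,h*f),interpolation=cv2.INTER_CUBIC)
a=c(t,190,230,130,70,6); b=c(s,285,190,130,110,5)
cv2.imwrite("pics/c1.png",a); cv2.imwrite("pics/c2.png",b)
d=np.hstack([c(t,460,150,60,60,6),c(s,275,75,60,60,6)]); cv2.imwrite("pics/c3.png",d)
d=np.hstack([c(t,225,140,125,100,6)]); cv2.imwrite("pics/c4.png",d)
d=np.hstack([c(t,375,215,80,75,5),c(s,310,100,75,75,5)]); cv2.imwrite("pics/c5.png",d)
E
```

```text
(no output)
```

View pics/c1.png

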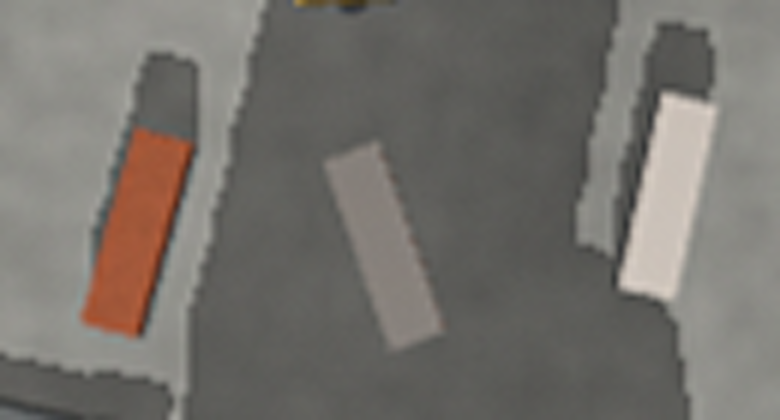

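View pics/c2.png

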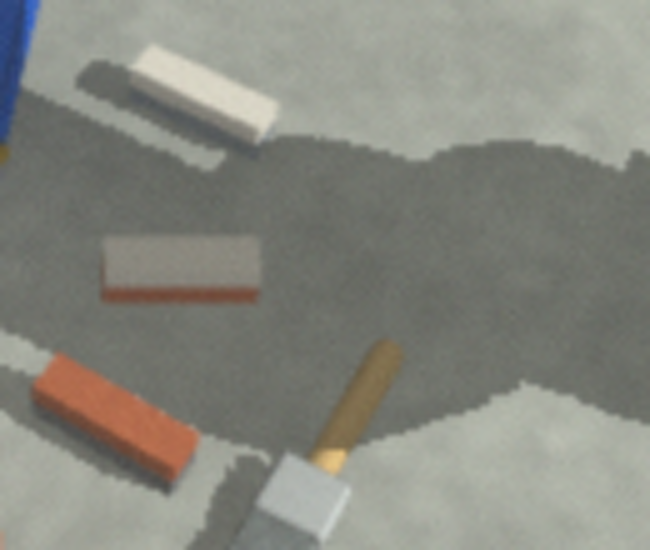

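View pics/c3.png

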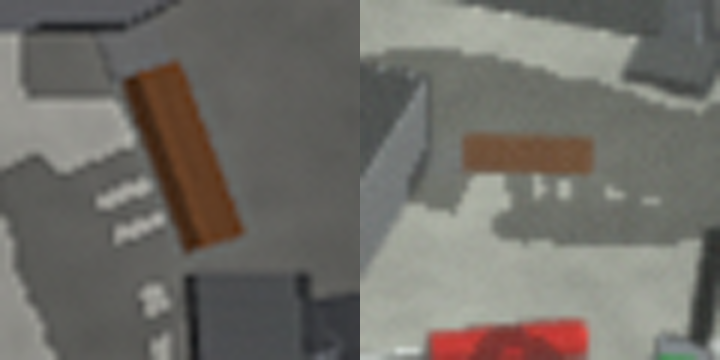

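View pics/c4.png

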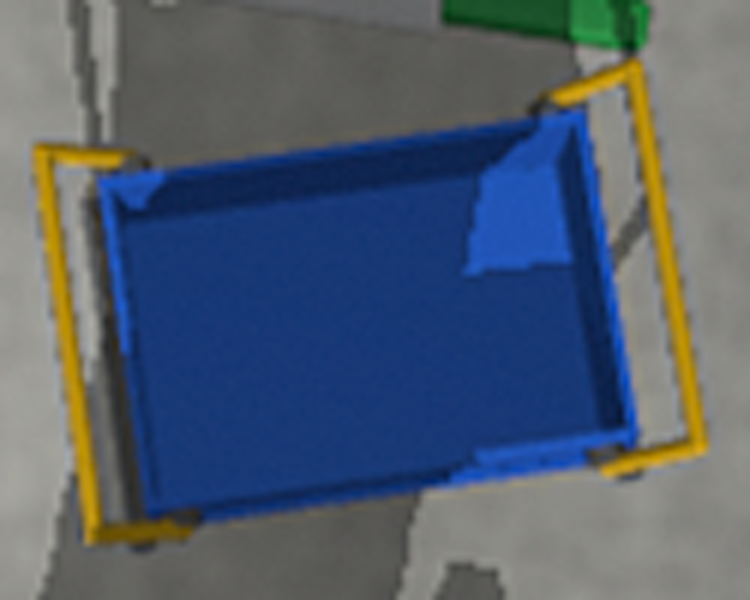

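View pics/c5.png

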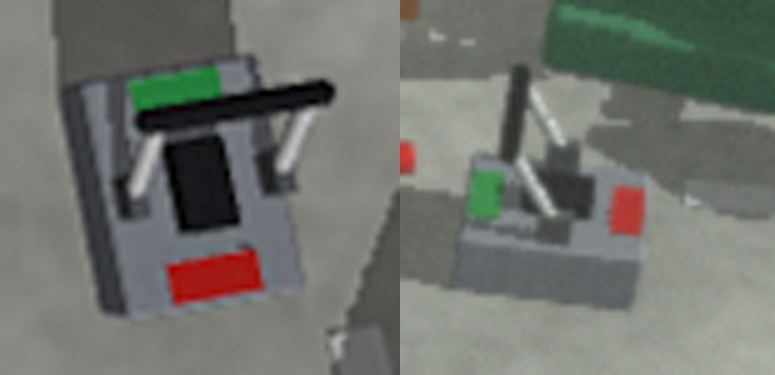

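```bash
cat > h.py <<'E'
import numpy as np, cv2
from scipy.spatial.transform import Rotation as Rn
from plant import bot
def cal(n):
    c=bot.get_calibration(n); V=np.array(c["view"]); return c,V[:3,:3],V[:3,3]
def ray(n,u,v):
    c,R,t=cal(n); d=np.array([(u-c["cx"])/c["fx"],-(v-c["cy"])/c["fy"],-1.])
    return -R.T@t, R.T@d
def onz(n,u,v,z):
    o,d=ray(n,u,v); return o+d*(z-o[2])/d[2]
def proj(n,p):
    c,R,t=cal(n); q=R@np.asarray(p,float)+t
    return np.array([c["cx"]+c["fx"]*q[0]/-q[2], c["cy"]+c["fy"]*q[1]/q[2]])
def tri(a,b):
    (o1,d1),(o2,d2)=ray("top",*a),ray("side",*b)
    A=np.array([d1,-d2]).T; s=np.linalg.lstsq(A,o2-o1,rcond=None)[0]
    p,q=o1+s[0]*d1,o2+s[1]*d2; return (p+q)/2,np.linalg.norm(p-q)
def shot(n,name=None):
    im=bot.camera(n)
    if name: cv2.imwrite(f"pics/{name}.png",im[:,:,::-1])
    return im
def blob(mask,box):
    x0,y0,x1,y1=box; m=np.zeros(mask.shape,np.uint8); m[y0:y1,x0:x1]=(mask[y0:y1,x0:x1]>0)
    cs,_=cv2.findContours(m,cv2.RETR_EXTERNAL,cv2.CHAIN_APPROX_NONE)
    return max(cs,key=cv2.contourArea)[:,0,:].astype(np.float32)
def rect(n,pts,z):
    w=np.array([onz(n,u,v,z)[:2] for u,v in pts],np.float32)
    (c,(a,b),ang)=cv2.minAreaRect(w); pp=cv2.boxPoints((c,(a,b),ang))
    e=[pp[1]-pp[0],pp[2]-pp[1]]; e=max(e,key=np.linalg.norm)
    return np.array(c),sorted([a,b]),np.arctan2(e[1],e[0])%np.pi
def hsv(im): return cv2.cvtColor(im,cv2.COLOR_RGB2HSV)
# tool down; jaws (tool y) along world direction angle a
def down(a):
    y=np.array([np.cos(a),np.sin(a),0]); z=np.array([0,0,-1.]); x=np.cross(y,z)
    return Rn.from_matrix(np.array([x,y,z]).T).as_quat()
def best(p,a):
    # choose half turn with wrist nearest centre
    o=[]
    for k in(0,np.pi):
        q=down(a+k); j=bot.solve_ik(list(map(float,p)),list(q))
        if j is not None: o.append((abs(j[5]),k,q,j))
    if not o: return None
    return min(o,key=lambda r:r[0])[2]
def st():
    s=bot.read_state(); return round(s["t"],2),np.round(s["tcp_pos"],1),np.round(s["contact_force"],1),round(s["width"],1)
E
python3 - <<'E'
from h import *
t=cv2.imread("pics/top0.png")[:,:,::-1].copy(); s=cv2.imread("pics/side0.png")[:,:,::-1].copy()
print("cams",np.round(ray("top",0,0)[0]),np.round(ray("side",0,0)[0]))
H=hsv(t); h,S,V=[H[:,:,i].astype(int) for i in range(3)]
blue=(h>100)&(h<125)&(S>130); print("crate",rect("top",blob(blue,(225,145,345,240)),80))
red=(h<12)&(S>130)
c,sz,a=rect("top",blob(red&(V>100),(200,245,225,290)),30); print("red",c,sz,a)
im=t.astype(int); 
w=(im.min(2)>185); c,sz,a=rect("top",blob(w,(290,240,315,282)),30); print("white",c,sz,a)
g=(im[:,:,0]-im[:,:,1]>4)&(im[:,:,0]>105); c,sz,a=rect("top",blob(g,(240,250,270,292)),30); print("grey",c,sz,a)
for u,v in((254,269),(250,250),(301,257)): print(im[v,u])
wd=(h<15)&(S>120); print("wood",rect("top",blob(wd,(478,155,505,195)),30))
gr=(h>45)&(h<75)&(S>120); 
for nm,m in(("green",gr),("rp",(h<8)|(h>172))):
    m=m&(S>120); b=blob(m,(385,220,445,285)); print(nm,b.mean(0),rect("top",b,51))
E
```

```text
cams [ 427.   31. 1090.] [299. 726. 937.]
crate (array([611.73126221, -19.06195831]), [159.12945556640625, 220.85214233398438], np.float32(1.723067))
red [412.09735107 177.69229126] [26.278444290161133, 87.73387908935547] 2.8822768
white [427.76257324 -61.8738327 ] [21.95906639099121, 85.94547271728516] 2.9060962
grey [406.14724731  67.08518219] [26.631851196289062, 89.62452697753906] 0.3503793
[135 128 123]
[96 95 92]
[201 193 184]
wood (array([ 671.87438965, -602.6842041 ]), [28.5318546295166, 86.08221435546875], np.float32(0.29755664))
green [410.16278 232.60464] (array([ 507.31289673, -357.01678467]), [16.96256446838379, 48.45142364501953], np.float32(1.7653234))
rp [417.54166 269.91666] (array([ 407.01132202, -373.57241821]), [20.84598159790039, 49.438961029052734], np.float32(1.7297572))
```

```bash
python3 - <<'E'
from h import *
t=cv2.imread("pics/top0.png"); s=cv2.imread("pics/side0.png")
L=[onz("top",*p,95) for p in((231.7,165.3),(240.6,229.3))]; R=[onz("top",*p,95) for p in((330.8,150.5),(341.5,214.8))]
for b in(L,R):
    d=b[0]-b[1]; print(np.round((b[0]+b[1])/2,1),np.linalg.norm(d),np.arctan2(d[1],d[0]))
m=(sum(L)+sum(R))/4; print("mid",m); d=(sum(L)-sum(R))/2; print(np.linalg.norm(d),np.arctan2(d[1],d[0]))
a=onz("top",405.3,239,118.5);b=onz("top",440,233.6,118.5);d=a-b;print("sw",(a+b)/2,np.linalg.norm(d),np.arctan2(d[1],d[0]))
for c in((616.2,-18.4),):
    print(proj("side",(*c,5)),proj("top",(*c,5)))
def c(im,x,y,w,h,f): return cv2.resize(im[y:y+h,x:x+w],(w*f,h*f),interpolation=cv2.INTER_CUBIC)
cv2.imwrite("pics/c6.png",c(s,215,145,95,95,6)); cv2.imwrite("pics/c7.png",np.hstack([c(t,85,200,110,145,4)]))
cv2.imwrite("pics/c8.png",c(s,210,270,160,140,5)[:600])
H=hsv(t[:,:,::-1].copy());h,S,V=[H[:,:,i].astype(int) for i in range(3)]
o=(h<18)&(S>150)&(V>90)
print("caddy",rect("top",blob(o,(90,205,190,275)),45)); print("small",rect("top",blob(o,(90,275,150,350)),40))
E
```

```text
[595.9 111.3  95. ] 169.8984841244268 0.1483619365634424
[ 636.1 -150.1   95. ] 173.68802833986234 0.14395023050929384
mid [616.01174474 -19.41751862  95.        ]
264.4834811242126 1.723130871605626
sw [ 492.77464979 -364.2905635   118.5       ] 90.98363765990403 1.7230652849458448
[263.97287256 205.32564973] [284.49808342 195.45212636]
caddy (array([485.29598999, 374.83044434]), [121.93089294433594, 196.15406799316406], np.float32(1.7579329))
small (array([298.44921875, 407.86456299]), [52.509742736816406, 122.46145629882812], np.float32(0.20392808))
```

View pics/c6.png

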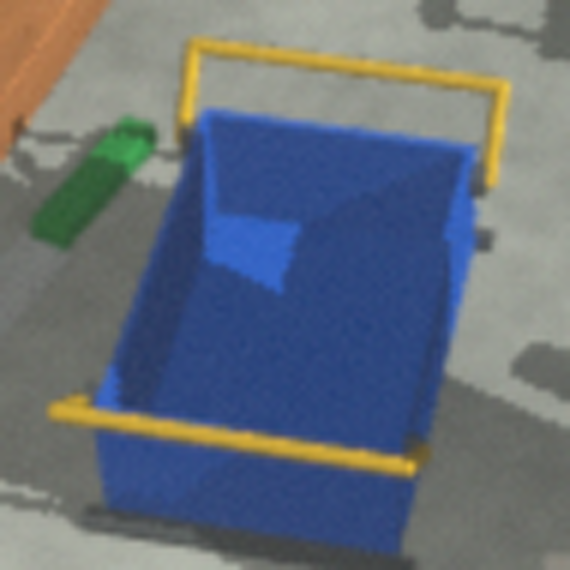

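View pics/c7.png

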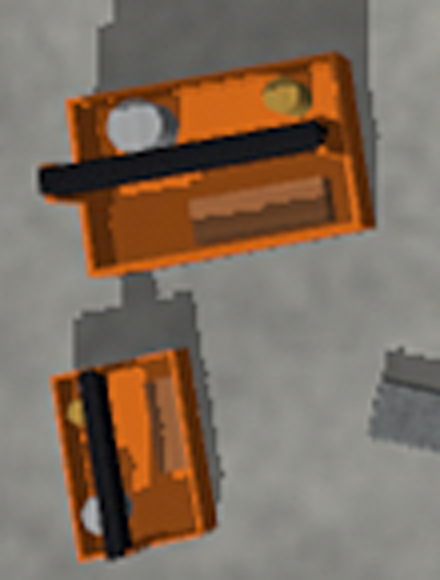

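View pics/c8.png

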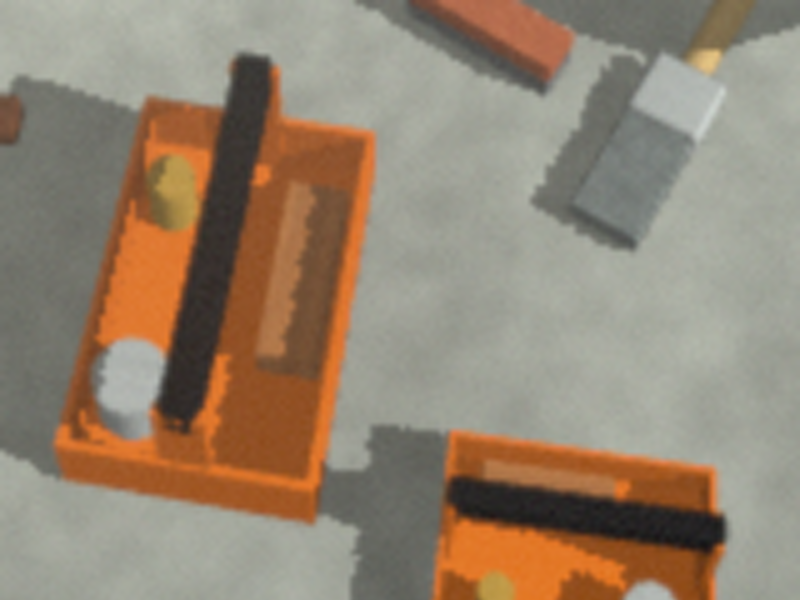

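```bash
python3 - <<'E'
from h import *
P={"Lfar":((231.7,165.3),(223.9,213.5)),"Lnear":((240.6,229.3),(284.2,222.8)),"Rfar":((330.8,150.5),(247.2,152.7)),"Rnear":((341.5,214.8),(299.2,159.5)),
"capR":((166.0,233),(260.4,282.4)),"capL":((96,245.5),(246.6,353))}
r={k:tri(*v) for k,v in P.items()}
for k,v in r.items(): print(k,np.round(v[0],1),round(v[1],1))
a,b=r["capL"][0],r["capR"][0]; d=a-b; print((a+b)/2,np.linalg.norm(d),np.arctan2(d[1],d[0]))
for k in("capR","capL"): print(onz("top",*P[k][0],110))
E
```

```text
Lfar [679.2 123.5  98.7] 0.3
Lnear [509.8  98.  100.1] 3.4
Rfar [ 720.1 -137.5   97.5] 2.4
Rnear [ 549.1 -161.7   99.9] 0.8
capR [502.7 288.8  92.8] 0.6
capL [468.5 461.1  96. ] 3.9
[485.56859089 374.96234375  94.37191454] 175.70379663294227 1.76675027654083
[501.06959491 284.27957394 110.        ]
[469.76606663 455.54751951 110.        ]
```

```bash
python3 - <<'E'
from h import *
a=tri((405.3,239),(332.0,131.2)); b=tri((440,233.6),(333.6,114.6))
for v in(a,b): print(np.round(v[0],1),round(v[1],1))
a,b=a[0],b[0]; d=a-b; print((a+b)/2,np.linalg.norm(d),np.arctan2(d[1],d[0]))
# box corners of isolator top (z=50) and plates
for n,u,v in(("top",388,232),("top",426,226.5),("top",434.5,272),("top",398,278)): print(np.round(onz(n,u,v,50),1))
# red/green in side
s=cv2.imread("pics/side0.png")[:,:,::-1].copy();H=hsv(s);h,S,V=[H[:,:,i].astype(int) for i in range(3)]
for nm,m in(("g",(h>45)&(h<75)&(S>120)),("r",((h<8)|(h>172))&(S>120))):
    bb=blob(m,(315,130,375,155)); print(nm,bb.mean(0),rect("side",bb,51))
# stones from side view
for nm,p in(("red",(412,178)),("white",(428,-62)),("grey",(406,67))): print(nm,proj("side",(*p,30)))
E
```

```text
[ 485.3 -322.   111.5] 2.0
[ 501.1 -410.7  114.8] 2.2
[ 493.18708417 -366.36718487  113.17099276] 90.15808703767541 1.7462377159141722
[ 509.  -297.3   50. ]
[ 524.2 -402.6   50. ]
[ 401.3 -419.8   50. ]
[ 385.6 -319.9   50. ]
g [326.8095  138.33333] (array([ 505.87158203, -352.51806641]), [17.65549087524414, 40.279151916503906], np.float32(1.8333828))
r [355.12 141.84] (array([ 406.18814087, -368.42999268]), [21.007904052734375, 46.40650177001953], np.float32(1.7847784))
red [307.51421691 270.23656795]
white [325.39485012 205.7730196 ]
grey [320.85884732 239.54277391]
```

```bash
python3 - <<'E'
from h import *
s=bot.read_state(); p=s["tcp_pos"]
bot.line_to([p[0],p[1],330],300)
A=0.155; ux=np.array([np.cos(A),np.sin(A)]); c=np.array([492,-365.])
q=best((*c,230),A); print(q)
bot.move_ptp([*c,300],list(q)); bot.move_gripper(60)
bot.line_to([*c,200],200); shot("top","sw1"); shot("side","sw1s"); print(st())
E
python3 -c "
import cv2,numpy as np
a=cv2.imread('pics/sw1.png')[180:300,350:490];b=cv2.imread('pics/sw1s.png')[60:180,270:410]
cv2.imwrite('pics/sw1c.png',cv2.resize(np.hstack([a,b]),None,fx=2.8,fy=2.8))"
```

```text
[ 0.75973025 -0.65023838  0.          0.        ]
(3.38, array([ 493. , -365.5,  201.8]), array([-0.8, -0. ,  0.4]), 60.0)
```

View pics/sw1c.png

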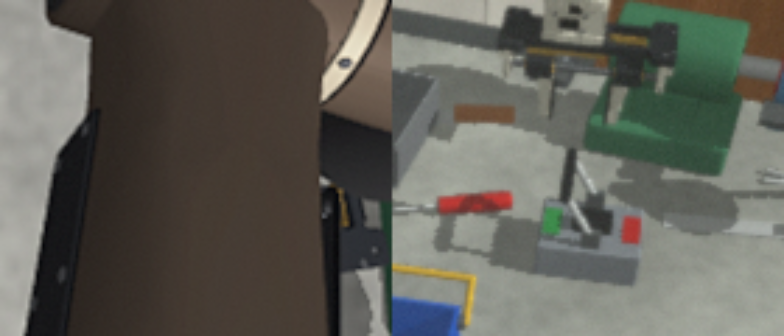

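```bash
python3 - <<'E'
from h import *
A=0.155; ux=np.array([np.cos(A),np.sin(A)]); c=np.array([492,-365.])
bot.line_to([*c,98],120); print(st())
bot.move_gripper(26,10); print(st())
c0=c.copy()
for d in list(range(10,80,10))+list(range(80,125,4)):
    p=c0-ux*d; bot.line_to([*p,98],80); s=st(); f=s[2][:2]@ux; print(d,s[1],s[2],round(f,1))
    if d>70 and f>9: break
shot("side","sw2")
E
python3 -c "
import cv2
b=cv2.imread('pics/sw2.png')[60:180,270:410]
cv2.imwrite('pics/sw2c.png',cv2.resize(b,None,fx=4,fy=4))"
```

```text
(4.38, array([ 492.6, -365.3,   98.8]), array([0.5, 0.3, 1.2]), 59.9)
(5.15, array([ 492., -365.,   98.]), array([-0.1,  0.4,  0. ]), 26.0)
10 [ 482.7 -367.    98.7] [ 3.2 -0.1  1.9] 3.1
20 [ 472.2 -368.1   98.2] [ 2.1 -0.5  0.9] 2.0
30 [ 461.5 -369.4   97.6] [0.8 0.1 0. ] 0.8
40 [ 451.6 -371.    97.6] [-0.1  0.4  0.2] -0.0
50 [ 442.  -372.6   97.8] [ 0.4  0.  -0.5] 0.4
60 [ 432.3 -374.2   97.9] [ 0.2  0.3 -0.5] 0.2
70 [ 422.5 -375.8   98. ] [-0.2 -0.6  0.4] -0.3
80 [ 412.7 -377.4   98.1] [-0.2 -0.9  0.1] -0.3
84 [ 409.1 -378.    98. ] [ 2.1 -0.  -1.4] 2.1
88 [ 406.9 -378.6   98.2] [ 8.2  1.1 -4.8] 8.3
92 [ 406.2 -378.9   98.2] [ 19.1   6.8 -11.3] 19.9
```

View pics/sw2c.png

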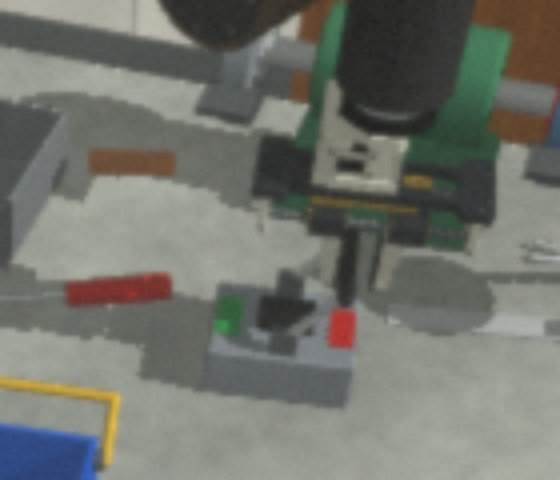

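```bash
cat >> h.py <<'E'
CC=np.array([616.,-19.]); CA=0.152
cx=np.array([np.cos(CA),np.sin(CA)]); cy=np.array([-np.sin(CA),np.cos(CA)])
def C(x,y): return CC+cx*x+cy*y
def stones(t):
    H=hsv(t); h,S,V=[H[:,:,i].astype(int) for i in range(3)]; im=t.astype(int)
    M={"red":(h<12)&(S>130)&(V>100),"white":im.min(2)>172,"grey":(im[:,:,0]-im[:,:,1]>4)&(S<60)&(im[:,:,0]>105)&(im.min(2)<165)}
    out={}
    for k,m in M.items():
        try:
            m=cv2.morphologyEx(m.astype(np.uint8),cv2.MORPH_OPEN,np.ones((3,3)))
            b=blob(m,(185,232,345,296)); out[k]=rect("top",b,30)
        except Exception as e: out[k]=None
    return out
E
python3 - <<'E'
from h import *
A=0.155; ux=np.array([np.cos(A),np.sin(A)])
p=bot.read_state()["tcp_pos"]; b=p[:2]+ux*4
bot.line_to([*b,98],60); bot.move_gripper(60); bot.line_to([*b,230],200)
t=shot("top","st1"); shot("side","st1s"); print(st())
for k,v in stones(t).items(): print(k,v)
E
```

```text
(10.14, array([ 409.6, -377.8,  228.2]), array([ 0.4,  0.5, -0.3]), 60.2)
red (array([412.19732666, 178.39294434]), [24.872726440429688, 87.5677719116211], np.float32(2.8822753))
white (array([427.59237671, -62.21437073]), [26.270179748535156, 89.60699462890625], np.float32(2.9144924))
grey (array([406.0994873 ,  66.58683014]), [27.539445877075195, 89.19389343261719], np.float32(0.3502888))
```

View pics/st1.png

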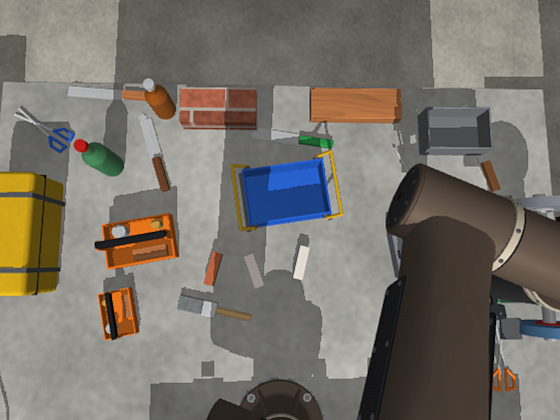

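View pics/st1s.png

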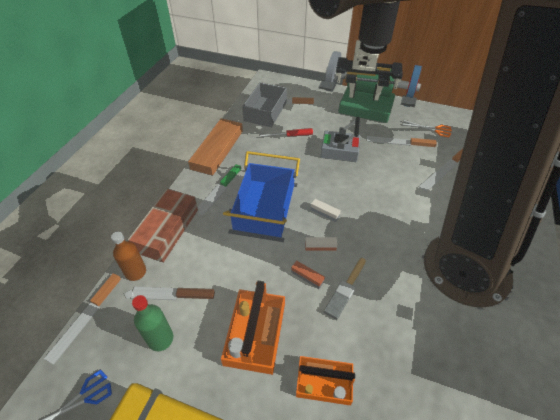

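```bash
cat >> h.py <<'E'
def pick(v,z=10):
    c,sz,a=v; q=list(best((*c,z),a+np.pi/2)); 
    bot.move_ptp([*c,150],q); bot.move_gripper(60)
    bot.line_to([*c,z],150); bot.move_gripper(20,35); print("grip",st())
    bot.line_to([*c,170],200); print("up",st())
def place(x,y,z=20):
    p=C(x,y); q=list(best((*p,z),CA)); bot.move_ptp([*p,170],q)
    print("over",st()); bot.line_to([*p,z],120); print("down",st())
    bot.move_gripper(36); bot.line_to([*p,170],250)
E
python3 - <<'E'
from h import *
v=stones(shot("top"))["white"]; print(v)
pick(v); place(-27,-50)
t=shot("top","st2"); 
for k,v in stones(t).items(): print(k,v)
E
```

```text
(array([427.62069702, -62.09183502]), [26.01862144470215, 89.60700225830078], np.float32(2.914492))
grip (13.38, array([427.9, -62. ,  10.2]), array([-0.3,  0.9,  4.5]), 25.6)
up (14.33, array([426.6, -62.2, 168.8]), array([-0.7, -0.3, -2.3]), 25.6)
over (15.34, array([595.9, -72.6, 168.8]), array([ 0.3, -0.3, -1.6]), 25.8)
down (16.74, array([597.5, -72.4,  20.8]), array([ 0.7, -0.5, -1. ]), 25.5)
red None
white (array([ 467.72595215, -129.2795105 ]), [41.05754089355469, 41.315406799316406], np.float32(1.5571591))
grey None
```

View pics/st2.png

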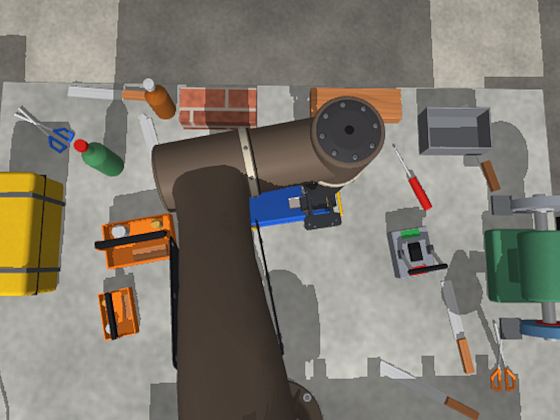

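```bash
cat >> h.py <<'E'
def view(nm):
    p=(430.,-330.,260.); bot.move_ptp(list(p),list(best(p,0.155))); return shot("top",nm),shot("side",nm+"s")
E
python3 - <<'E'
from h import *
t,s=view("st3")
d=stones(t)
for k,v in d.items(): print(k,v)
E
```

```text
red (array([411.93545532, 178.44569397]), [25.046903610229492, 87.01811981201172], np.float32(2.8866704))
white (array([372.52740479,  46.7648735 ]), [5.383643627166748, 10.659974098205566], np.float32(0.0043293214))
grey (array([406.08917236,  66.59307861]), [27.565723419189453, 89.19139099121094], np.float32(0.34932378))
```

View pics/st3.png

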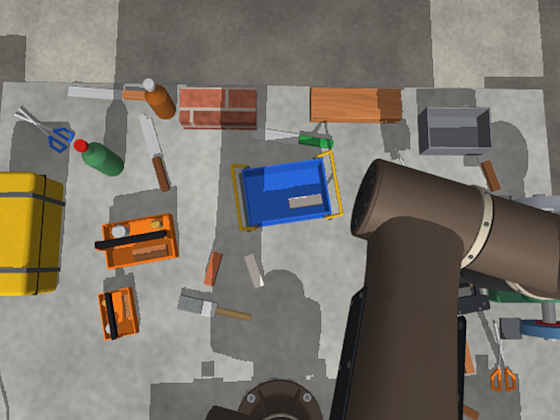

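```bash
python3 - <<'E'
from h import *
v=stones(shot("top"))["grey"]; print(v)
pick(v); place(27,-50)
t,s=view("st4")
d=stones(t)
for k,v in d.items(): print(k,v)
v=d["red"]
if v is not None and abs(v[1][1]-89)<5:
    pick(v); place(0,50)
t,s=view("st5")
E
```

```text
(array([406.29858398,  66.66936493]), [27.565723419189453, 89.63713073730469], np.float32(0.34932375))
grip (23.28, array([406.5,  66.8,  10.2]), array([-1.6,  0.9,  3.6]), 25.5)
up (24.23, array([405.4,  66.2, 168.8]), array([ 0.3, -0. , -2.5]), 25.3)
over (25.43, array([649.5, -64. , 169. ]), array([-0.8, -0.6, -1.4]), 25.5)
down (26.83, array([650.9, -64.2,  20.9]), array([ 0.7,  0. , -2.1]), 25.8)
red (array([411.94421387, 178.46011353]), [24.87272834777832, 87.04398345947266], np.float32(2.882277))
white None
grey None
grip (33.76, array([412.1, 178.7,  10.2]), array([0.3, 1.2, 3. ]), 26.0)
up (34.71, array([411.2, 177.9, 168.8]), array([-0.2, -0.7, -1.3]), 25.9)
over (35.67, array([607.8,  30.2, 168.6]), array([-0.3,  0.2, -1.4]), 25.4)
down (37.08, array([618. ,  35.5,  33.5]), array([-17.8,  16.8,  88.2]), 25.6)
```

View pics/st5.png

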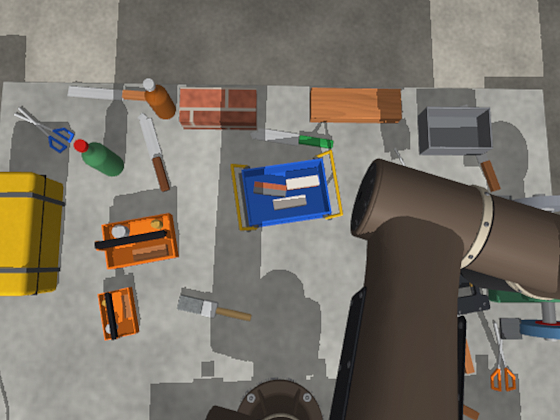

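View pics/st5s.png

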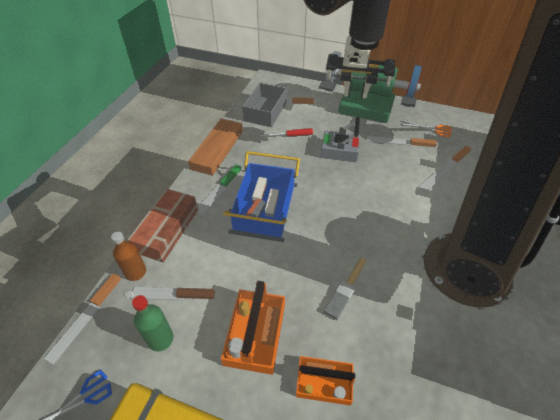

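```bash
python3 - <<'E'
import cv2,numpy as np
o=[]
for n in("st3","st4","st5"):
    t=cv2.imread(f"pics/{n}.png")[145:235,225:350]; s=cv2.imread(f"pics/{n}s.png")[150:240,215:310]
    o.append(np.vstack([cv2.resize(t,(265,191)),cv2.resize(s,(265,251),interpolation=cv2.INTER_CUBIC)]))
cv2.imwrite("pics/c9.png",np.hstack(o))
cv2.imwrite("pics/c10.png",np.hstack([cv2.resize(cv2.imread("pics/st5.png")[145:235,230:345],None,fx=6,fy=6,interpolation=cv2.INTER_CUBIC)]))
E
```

```text
(no output)
```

View pics/c9.png

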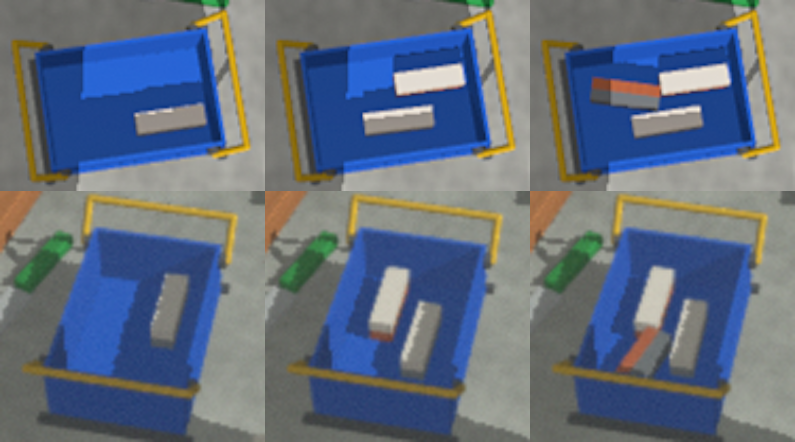

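View pics/c10.png

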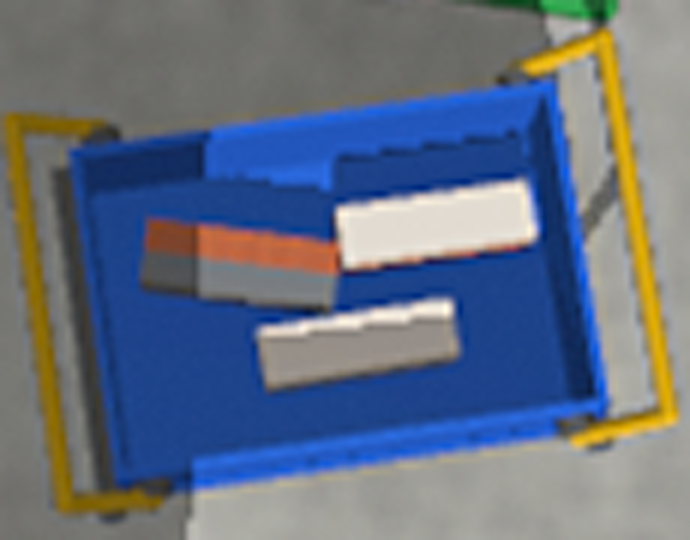

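```bash
cat >> h.py <<'E'
def bail(sg):
    A=CA+np.pi/2
    p=C(0,sg*132); q=list(best((*p,120),A))
    bot.move_ptp([*p,190],q); bot.move_gripper(36,10)
    bot.line_to([*p,88],120); print("at",st()); bot.move_gripper(15); print("closed",st())
    for f in np.arange(0.75,2.66,0.19):
        y=95+50*np.cos(f); z=70+50*np.sin(f)
        dep=12 if f<1.2 else 15
        bot.line_to([*C(0,sg*y),float(z-dep)],90)
        s=st(); print(round(f,2),s[1],s[2])
        if np.linalg.norm(s[2])>25: print("STOP"); return
E
python3 - <<'E'
from h import *
bail(1); shot("side","b1s")
E
python3 -c "
import cv2
b=cv2.imread('pics/b1s.png')[120:250,190:340]
cv2.imwrite('pics/b1c.png',cv2.resize(b,None,fx=4,fy=4))"
```

```text
at (42.88, array([596.5, 111.7,  88.7]), array([0.7, 0.6, 1.3]), 35.8)
closed (43.49, array([596. , 111.5,  88. ]), array([-0.1, -0.3, -0. ]), 15.2)
0.75 [596.3 111.2  92.5] [-0.   0.2  0.2]
0.94 [597.4 103.9  98.8] [-0.4 -0.3 -0.2]
1.13 [598.3  95.7 103.2] [-0.  -0.8 -0.2]
1.32 [599.5  86.8 103. ] [-0.1 -0.3 -0.7]
1.51 [601.   77.6 104.6] [ 0.1  0.6 -0.8]
1.7 [602.5  68.3 104.4] [ 0.1 -0.7 -0.8]
1.89 [603.8  59.1 102.3] [ 0.  -0.7  0.2]
2.08 [605.1  50.6  98.4] [ 0.8  0.2 -0.6]
2.27 [606.2  42.8  93. ] [ 0.2  0.3 -0.1]
2.46 [607.2  36.1  86. ] [ 0.   0.2 -0.3]
2.65 [607.9  30.9  77.9] [0.1 0.1 0. ]
```

View pics/b1c.png

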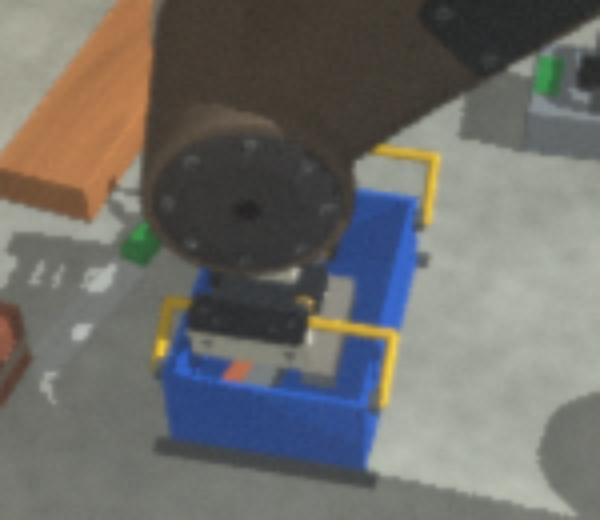

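```bash
cat >> h.py <<'E'
def press(sg):
    p=bot.read_state()["tcp_pos"]; bot.move_gripper(34)
    bot.line_to([p[0],p[1],140],150); bot.move_gripper(0,10)
    w=C(0,sg*49); bot.line_to([*w,130],100)
    for z in list(range(120,92,-6))+list(range(92,76,-1)):
        bot.line_to([*w,float(z)],60); s=st()
        if s[2][2]>10: break
    print("press",z,s)
    bot.line_to([*w,170],150)
E
python3 - <<'E'
from h import *
press(1)
E
```

```text
press 87 (51.33, array([608.8,  29.4,  88.8]), array([-5.8,  0. , 15.7]), 0.5)
```

```bash
python3 - <<'E'
from h import *
bail(-1); press(-1); t,s=view("b2")
for n,im in(("b2c",t[145:235,225:350]),("b2d",s[150:240,215:310])): cv2.imwrite(f"pics/{n}.png",cv2.resize(im[:,:,::-1],None,fx=5,fy=5,interpolation=cv2.INTER_CUBIC))
E
```

```text
at (56.23, array([ 636.6, -149.5,   88.8]), array([ 1. ,  0.3, -0.2]), 36.1)
closed (56.85, array([ 636. , -149.1,   87.8]), array([ 0.4,  1.9, -1.7]), 15.0)
0.75 [ 636.  -149.2   92.6] [0.3 1.4 0.7]
0.94 [ 635.3 -141.8   99.2] [-0.4  0.5  0.9]
1.13 [ 634.3 -134.1  104. ] [ 0.9 -1.9  1.7]
1.32 [ 632.1 -124.9  103.1] [0.5 0.5 0.1]
1.51 [ 630.5 -115.5  104.4] [-0.7 -0.2 -0.3]
1.7 [ 629.2 -106.3  104.3] [ 0.2 -0.7  0.3]
1.89 [627.8 -97.2 102.2] [-0.2  0.1 -0.2]
2.08 [626.5 -88.6  98.4] [-0.  -0.8 -0. ]
2.27 [625.2 -80.9  92.9] [-0.2 -0.7  0.5]
2.46 [624.1 -74.2  85.9] [ 0.6 -0.5  0.1]
2.65 [623.2 -69.1  78. ] [ 0.3 -0.1 -0.1]
press 87 (64.63, array([623.7, -67.5,  88.8]), array([-5.6,  1.8, 14.2]), 0.3)
```

View pics/b2c.png

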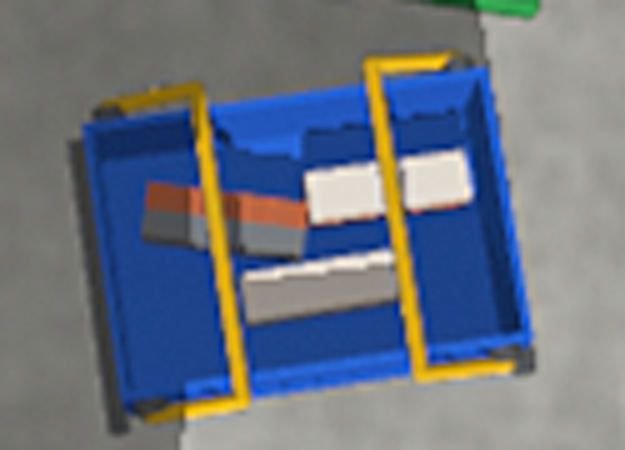

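View pics/b2.png

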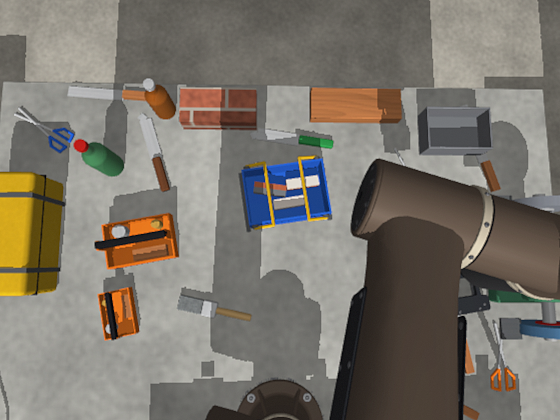

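View pics/b2d.png

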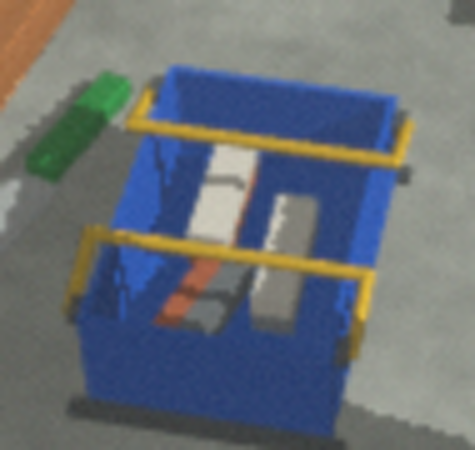

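```bash
python3 - <<'E'
from h import *
f=lambda x,y:(225+(x+.5)/5-.5,145+(y+.5)/5-.5)
a=[onz("top",*f(*p),84.5)[:2] for p in((201,90),(240,402),(375,65),(420,375))]
L,R=(a[0]+a[1])/2,(a[2]+a[3])/2; d=L-R; print((L+R)/2,np.linalg.norm(d),np.arctan2(d[1],d[0])-np.pi/2, np.linalg.norm(a[0]-a[1]),np.linalg.norm(a[2]-a[3]))
for i in(0,2): e=a[i]-a[i+1]; print(np.arctan2(e[1],e[0]))
t=cv2.imread("pics/b2.png")[205:280,85:190]; s=cv2.imread("pics/b2s.png")[275:380,210:295]
cv2.imwrite("pics/k1.png",cv2.resize(t,None,fx=7,fy=7,interpolation=cv2.INTER_CUBIC))
cv2.imwrite("pics/k2.png",cv2.resize(s,None,fx=5.5,fy=5.5,interpolation=cv2.INTER_CUBIC))
E
```

```text
[614.5605889  -19.84268187] 94.57355545742331 0.1523975634947845 167.7165146403411 167.8893318063601
0.12477942851071043
0.1333640037018047
```

View pics/k1.png

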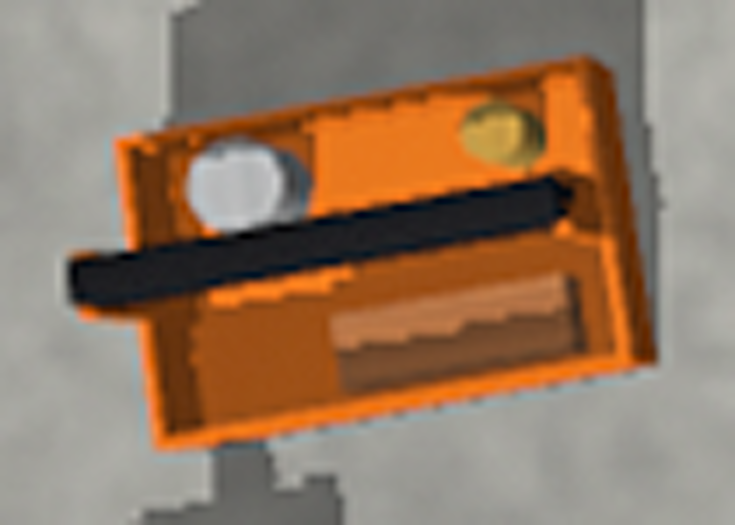

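View pics/k2.png

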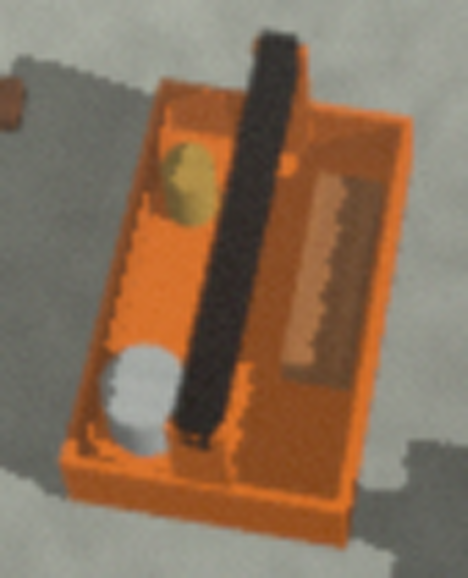

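```bash
python3 - <<'E'
from h import *
f=lambda x,y:(85+(x+.5)/7-.5,205+(y+.5)/7-.5)
g=lambda x,y:(210+(x+.5)/5.5-.5,275+(y+.5)/5.5-.5)
P=[onz("top",*f(*p),45)[:2] for p in((117,138),(586,58),(632,364),(160,447))]
print(np.round(P,1),np.mean(P,0),np.linalg.norm(P[0]-P[1]),np.linalg.norm(P[2]-P[3]),np.linalg.norm(P[1]-P[2]),np.linalg.norm(P[0]-P[3]))
e=P[0]-P[1]+P[3]-P[2]; print(np.arctan2(e[1],e[0]))
# side rim: far-right(162,80)?, corners: (162,80),(412,118),(350,500),(65,460)
Q=[onz("side",*g(*p),45)[:2] for p in((162,80),(412,118),(350,500),(64,460))]
print(np.round(Q,1),np.mean(Q,0)); e=(Q[2]-Q[1]+Q[3]-Q[0]); print(np.arctan2(e[1],e[0]))
h=[onz("top",*f(*p),110)[:2] for p in((72,282),(572,197))]; print(h,np.mean(h,0),np.linalg.norm(h[0]-h[1])); e=h[0]-h[1]; print(np.arctan2(e[1],e[0]))
h=[onz("side",*g(*p),110)[:2] for p in((278,38),(198,428))]; print(h,np.mean(h,0),np.linalg.norm(h[0]-h[1]))
E
```

```text
[[529.1 473. ]
 [560.3 296.9]
 [443.3 275.6]
 [412.4 450.7]] [486.25591083 374.02526825] 178.89110576330782 177.78170489670168 118.99482767525254 118.83030799389526
1.745895523163531
[[558.9 301.1]
 [442.7 279.4]
 [409.6 449.9]
 [526.3 475.5]] [484.3491348  376.48118035]
1.7591075618545955
[array([471.35967213, 458.43549098]), array([501.78859181, 283.59401875])] [486.57413197 371.01475487] 177.46960179689785
1.7431076471204705
[array([500.3136278 , 295.70031088]), array([466.2212963 , 464.80709977])] [483.26746205 380.25370533] 172.50911023961362
```

```bash
python3 - <<'E'
from h import *
c=np.array([485.5,374.8]); a=0.177
ks=[]
for k in(0,np.pi):
    j=bot.solve_ik([*c,77.],list(down(a+k))); j2=bot.solve_ik([615.3,-19.4,170.],list(down(.15+k))); print(k,None if j is None else np.round(j,2),None if j2 is None else np.round(j2,2))
    if j is not None and j2 is not None: ks.append((max(abs(j[5]),abs(j2[5])),k))
k=min(ks)[1]
q=list(down(a+k)); bot.move_ptp([*c,220],q); bot.move_gripper(60); bot.line_to([*c,77],120); print(st())
bot.move_gripper(10,58); print(st())
bot.line_to([*c,130],80); print(st()); open("k.txt","w").write(str(k))
shot("side","cd1s"); shot("top","cd1")
E
```

```text
0 [ 0.98  0.39 -0.31  0.   -0.87  2.34] [ 0.29  0.3  -0.2   0.   -1.06  3.01]
3.141592653589793 [ 0.98  0.39 -0.31  0.   -0.87 -0.8 ] [ 0.29  0.3  -0.2   0.   -1.06 -0.14]
(72.18, array([485.9, 375.2,  77.8]), array([-0.5, -0.8, -0.1]), 60.0)
(72.93, array([485.7, 374.9,  77. ]), array([ 0.8, -0. , -0.9]), 18.4)
(73.75, array([485.1, 374.5, 129.6]), array([ 0.1, -0.9, -4. ]), 17.5)
```

View pics/cd1s.png

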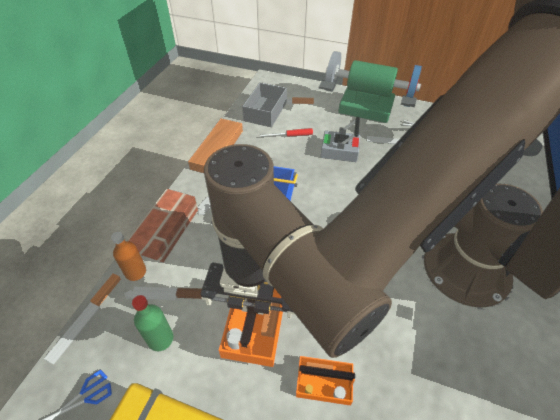

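```bash
python3 - <<'E'
from h import *
k=float(open("k.txt").read()); c=np.array([485.5,374.8]); d=np.array([615.3,-19.4]); q=list(down(.15+k))
bot.line_to([*c,215],100); print(st())
m=(c+d)/2*1.0
bot.line_to([*m,215],150,ori=list(down(.165+k))); print(st())
bot.line_to([*d,215],130,ori=q); bot.pause(.3); print(st())
s=shot("side","cd2s"); t=shot("top","cd2")
cv2.imwrite("pics/cd2c.png",np.hstack([cv2.resize(s[80:260,180:360],None,fx=2.2,fy=2.2),cv2.resize(t[80:260,190:370],None,fx=2.2,fy=2.2)])[:,:,::-1])
E
```

```text
(74.85, array([485.1, 374.4, 214.2]), array([ 0.2,  0.7, -5. ]), 17.7)
(76.38, array([550.3, 178.3, 214.9]), array([ 0.1,  0.3, -3.8]), 17.3)
(78.43, array([615.3, -19.1, 215.1]), array([ 0.2, -0.2, -4.6]), 17.6)
```

View pics/cd2c.png

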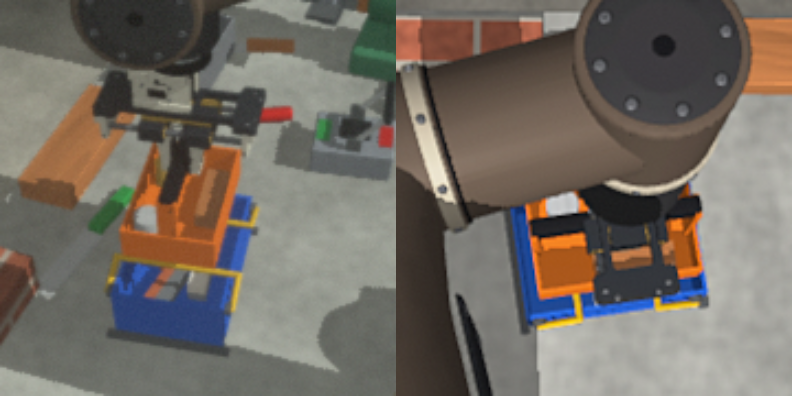

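```bash
python3 - <<'E'
from h import *
k=float(open("k.txt").read()); d=np.array([615.3,-19.4])
bot.line_to([*d,175],60)
for z in np.arange(172,155,-1.):
    bot.line_to([*d,z],25); bot.pause(.1); s=st(); print(z,s[1][2],s[2],s[3])
    if s[2][2]>1.5: break
s=shot("side","cd3s")
cv2.imwrite("pics/cd3c.png",cv2.resize(s[80:260,180:360],None,fx=3,fy=3)[:,:,::-1])
E
```

```text
172.0 172.2 [ 0.6  0.6 -4.2] 17.4
171.0 171.0 [-0.3 -0.3 -4.9] 17.6
170.0 170.0 [ 0.5  0.1 -4.1] 17.5
169.0 169.0 [ 0.3 -0.2 -4.2] 17.7
168.0 168.0 [ 0.1 -0.2 -3.8] 17.8
167.0 167.0 [ 0.5 -0.1 -4.4] 17.4
166.0 166.0 [ 0.6  1.  -2.8] 17.8
165.0 165.8 [-3.4  0.9  6.2] 17.8
```

View pics/cd3c.png

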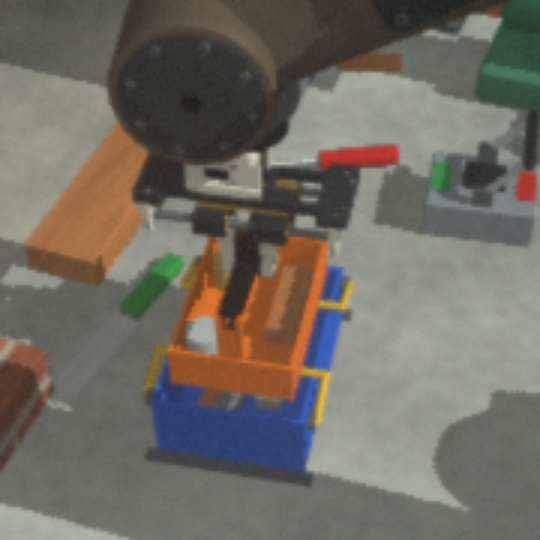

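Contact came at the predicted 166 mm. Next I release slowly and back off.

```bash
python3 - <<'E'
from h import *
d=np.array([615.3,-19.4])
bot.line_to([*d,166.],25); bot.move_gripper(30); bot.move_gripper(60); bot.line_to([*d,290],100)
t,s=view("fin"); print(st())
cv2.imwrite("pics/fc1.png",cv2.resize(t[145:235,225:350],None,fx=6,fy=6,interpolation=cv2.INTER_CUBIC)[:,:,::-1])
cv2.imwrite("pics/fc2.png",cv2.resize(s[140:240,215:315],None,fx=5,fy=5,interpolation=cv2.INTER_CUBIC)[:,:,::-1])
E
```

```text
(86.54, array([ 430.9, -329.3,  260. ]), array([ 0.8, -0. , -0.6]), 59.8)
```

View pics/fin.png

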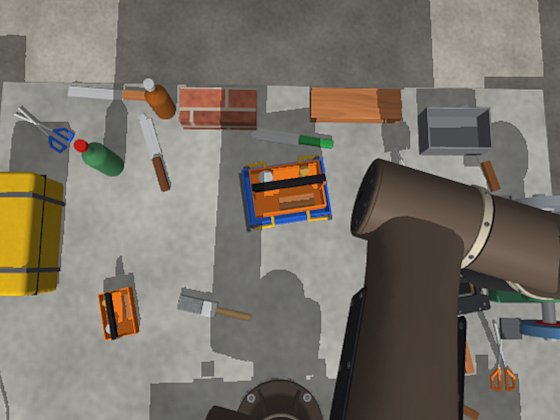

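View pics/fc1.png

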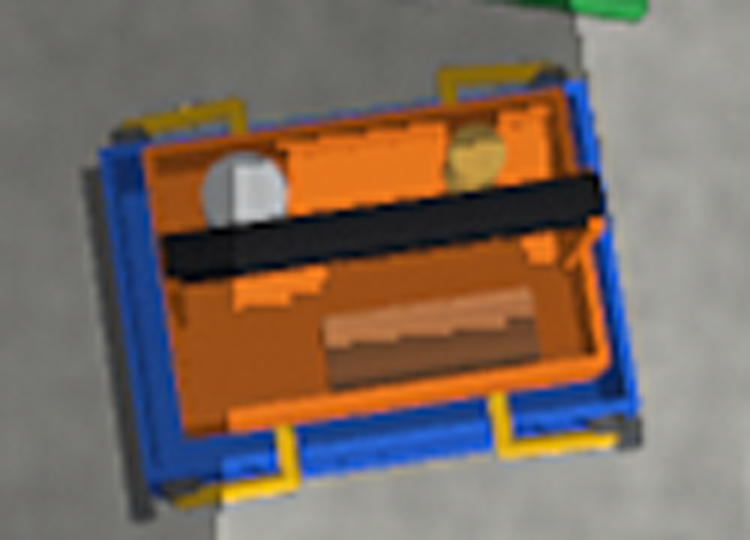

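View pics/fc2.png

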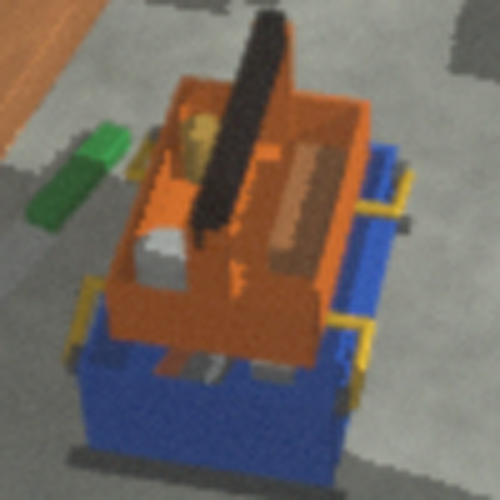

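```bash
python3 - <<'E'
from h import *
f=lambda x,y:(225+(x+.5)/6-.5,145+(y+.5)/6-.5)
P=[onz("top",*f(*p),134)[:2] for p in((143,150),(565,88),(608,375),(185,438))]
print(np.round(P,1),np.mean(P,0),np.linalg.norm(P[0]-P[1]),np.linalg.norm(P[1]-P[2]))
e=P[0]-P[1]+P[3]-P[2]; print(np.arctan2(e[1],e[0])-np.pi/2)
r=(np.mean(P,0)-np.array([615.3,-19.4])); print("crate-frame off",r@cx,r@cy)
g=lambda x,y:(215+(x+.5)/5-.5,140+(y+.5)/5-.5)
Q=[onz("side",*g(*p),134)[:2] for p in((182,78),(370,100),(318,330),(110,302))]
print(np.mean(Q,0),np.linalg.norm(Q[0]-Q[3]),np.linalg.norm(Q[0]-Q[1])); r=(np.mean(Q,0)-np.array([615.3,-19.4])); print(r@cx,r@cy)
h=[tri(f(*a),g(*b)) for a,b in(((168,258),(208,228)),((598,195),(270,18)))]; print(h)
# crate rim from side & top in the same image
T=[onz("top",*f(*p),80)[:2] for p in((100,152),(582,82))]; print("far rim corners",T,np.linalg.norm(T[0]-T[1])); e=T[0]-T[1]; A=np.arctan2(e[1],e[0])-np.pi/2; m=(T[0]+T[1])/2-75*np.array([np.cos(A),np.sin(A)]); print("crate c",m,A)
E
```

```text
[[ 659.3   78.1]
 [ 687.3  -99.9]
 [ 564.7 -116.2]
 [ 537.8   59.8]] [612.27232694 -19.53889544] 180.2302879281524 123.75245530387706
0.15386749002238131
crate-frame off -3.0137955751687895 0.32114224413265086
[609.97976582 -10.65973786] 188.68129206923885 117.8986125394122
-3.935483004453853 9.44505412710979
[(array([602.24961552,  65.14200864, 184.44823138]), np.float64(2.5201389904067746)), (array([ 629.49359393, -104.9060831 ,  188.42281225]), np.float64(0.9427882032295465))]
far rim corners [array([671.39573062,  99.79984594]), array([ 704.84761747, -114.95698549])] 217.3465559507998
crate c [614.01531295 -19.12184684] 0.15452457940715236
```

```bash
python3 - <<'E'
from plant import bot
print(bot.close_job())
E
```

```text
the job is handed in; nothing more can be done
None
```

I completed every step in the order asked and handed the job in at about 87 s, well under the 210 s limit.

- **Isolator:** I pushed the handle over to the red end until it met the firm stop, at about 20 N. A later top picture showed the bar over the red plate.
- **Whetstones:** I found three and put all three in the crate. I saw no fourth; the brown wooden block near the grinder is one plain colour, so I left it as a look-alike.
- **Bail arms:** Both are swung fully in. Pressing down on each bar met the stop at 88.8 mm, where the bar top should be about 89 mm.
- **Caddy:** The larger caddy stands upright on the two bars. In the top view it is within about 3 mm of the crate's centre and 0.002 rad of its long side.
- **Left alone:** The knives and the screwdriver were not touched and looked unmoved.

**Checks that disagreed or went wrong:**
- **Force peak:** Putting down the third stone, the wrist force read 88 N against the 120 N limit. The stone landed on another that had shifted inside the crate. It then settled on the floor, tilted but low. I think the load went through the stone, not the gripper's body, but I could not confirm that.
- **Caddy, side view:** A rough reading from the side camera put the caddy about 9 mm off along the crate's length. I judged this a misread corner, because it measured the caddy 189 mm long instead of 180. A reading of the handle from both cameras agreed with the top view to about 1 mm.

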